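# Switch off the warming tray and level it on its foot

### The job

Flip the warming tray's toggle switch from on (leaning towards the robot's side) over to off, so nothing is live while you work on it. Then take hold of the round levelling knob at the other end, press it gently down so that the sprung plate's foot stands firmly on its pad, and turn the knob until the bubble of the spirit level lies between its two lines. Finish like that, still holding the knob and keeping it pressed with the bubble centred, and leave the jars and the salt shaker alone.

Things in the scene. Friction and masses are not known exactly. Their poses are not given: they have to be found in the camera images.
- base: White control box of the warming tray, fixed to the worktop, 180 x 75 x 60 mm high. Its frame serves the whole unit: origin on the worktop, x to the unit's rear, y along the unit towards the box, z up. The box spans y = +105 to +180 mm; the levelling end is at -y.
- toggle (a joint): Toggle on top of the box, at unit x = 0, y = +145 mm: lever 49 mm long, pivot 63 mm high about the unit's y, ending in a black paddle 20 mm wide (y), 9 thick, 26 tall. 0 rad = on, leaning 0.55 rad to the unit's -x (robot's side); 1.1 = off, leaning as far to +x. Past the middle (0.55) it falls over by itself; under 1 N on the paddle moves it. Off is above 0.95.
- toggle_tip (a point): Upper end of the toggle's paddle, on its middle; moves with it, 105 mm above the worktop at either end of its throw.
- knob: Levelling knob: black, round, fluted, 36 mm diameter, 32 tall, its underside 24 mm above the plate (not pressed), at unit x = +20, y = -55 mm. Origin: on its axis at the plate's top; z up, turning axis. Anticlockwise from above draws the foot up 3 mm per rad, so the plate's free end sinks. Light friction (0.06 N m). From the start 0.6 to 1.4 rad anticlockwise is needed; travel 2.5 rad.
- knob_grip (a point): Point on the knob's axis at its mid height (17 mm above its underside), where to grip it; sinks with the knob.
- plunger (a joint): How far the knob is pressed down into its spring towards the plate, in m: 0 = free, 0.016 = at its rigid stop; 900 N per m. About the first 2 to 5 mm bring the plate down until the foot meets its pad; the rest presses foot on pad. 8 to 13 mm is a good firm press.
- foot: Levelling foot under the plate, below the knob: rubber disc 28 mm diameter, 6 mm thick on a steel stem; origin at the centre of its underside.
- pad: Round steel pad on the worktop, 48 mm diameter, under the foot; fixed; its top is 8 mm above its origin. The height of its top differs a few mm from start to start.
- bubble (a joint): Place of the white bubble (12 mm across, on the tube's top) in the spirit level, in m: 0 = centred, positive = towards the knob's end, 0.026 at most. It runs to the higher side, about 0.8 m per rad of plate tilt (0.0155 m per rad of knob turn while the foot is on its pad). Two white rings have their inner edges at +-0.010: the bubble lies between them within +-0.004.
- vial_center (a point): Centre of the spirit level: a dark tube 17 mm in diameter, 70 mm long, between black end blocks, lying along the unit's y on the plate's front (-x) edge, 14 mm above the plate.
- jam: Jam jar with a lid, 65 mm diameter, 97 mm tall, behind the tray; origin at the centre of its underside. Leave alone.
- honey: Honey jar with a dark lid, 65 mm diameter, 86 mm tall, origin at the centre of its underside. Leave alone.
- shaker: Salt shaker, 44 mm diameter, 90 mm tall, origin at the centre of its underside. Leave alone.
- plate: Steel plate, 180 mm (x) by 200 mm (y), hinged to the box along x at the unit's y = +100 mm (its origin, 44 mm high), running to y = -103 mm; top at 50 mm when level. A spring in the hinge lifts its free end (-y, at the knob) about 5 mm above level until it is pressed down.

How it is judged:
By the outcome, as a careful person would: the job done as asked, in the order asked, and still so for the second after the job is handed in, while the arm keeps its last pose, push and grip.
It also fails if it takes over 40 s, if anything falls off the work surface, if the arm or the gripper's body presses on something with over 40 N, if the wrist force passes 120 N, or if a joint passes its speed limit or range.

### The arm

A 7-joint arm with a two-finger parallel gripper is mounted at the origin on a cart in front of the work surface, level with it; the furniture and walls round the work are solid. World frame = base frame: x ahead of the robot, y to its left, z up, the work surface at z = 0. Lengths are in mm, angles in rad, forces in N, time in s.
With the tool pointing down it reaches from about 400 to 850 mm from the base axis. Payload 6.9 kg.
Tool frame: the origin (TCP) lies at the very end of the fingers, on their centre line; the grasp point (between the pads) lies 19 mm behind it; z points along the fingers, y is the line along which they close (so a half turn about z gives the same grasp; the last joint's range is limited). The gripper opens to 85 mm and grips with 20 to 120 N. Pads are 22 mm wide; open, the fingers measure 114 mm over their backs; the gripper's body (76 mm by 85 mm) begins 54 mm behind the grasp point. The pads swing forward as they close: fully open they stand 13 mm farther back than shut.
Start: joints at [1.23, 0.507, -0.238, 1.5, 0.126, 1.149, -0.155], TCP at [269.458, -563.918, 231.275] pointing down, gripper open.
Joint ranges: [-3.08, 3.08], [-0.24, 2.05], [-1.43, 1.35], [0, 2.5], [-1.52, 4.66], [0.17, 1.96], [-2.89, 2.89]. Speed limits (rad/s): [2.39, 2.39, 3.14, 3.14, 3.14, 3.14, 3.14].

### API

Orientations are given as a unit quaternion [w, x, y, z].
In Python, from cell import ctrl, cams, nets gives the robot as it stands.
- The arm moves only by the tool move_arm, never from a script. Its argument "steps" is a list of rows, each an object of numbers: "gripper": the finger opening in mm, from 0 to 85.4; "tx", "ty", "tz": the shift along the tool's x, y, z in mm; "ax", "ay", "az": the turn, a rotation vector about the tool's x, y, z in rad. In form: [{"gripper": .., "tx": .., "ty": .., "tz": .., "ax": .., "ay": .., "az": ..}, ...]. A call has 1 to 5 rows; each row shifts and turns the commanded pose from where the row before left it, along the tool's axes as they then stand; what a row does not reach is not made up. A row lasts 1/8 s, in which the tool goes at most 62.5 mm and 10.7 degrees, less where a joint would pass 70% of its speed; a pose out of reach is approached as far as the arm can. A call with a gripper value outside its range is refused whole. The fingers move at their own pace and stop on an object; "grip_force" is the grip in N (left out, the last holds). Time passes only in rows, so rows that do not move let the fingers close. It gives the time, the measured TCP pose, the force, the opening and the grip force at its end, in the units of the state.
- ctrl.sense(): the state, without advancing time (a new reading comes with each control period).
- cams.camera(name): name is "scene" or "top"; returns a dict with "pixels" (480x640x3 uint8, blue, green, red), "z_map" (480x640 float32, mm along the optical axis (not along the pixel's ray), 0 where there is no reading), "fx", "fy", "cx", "cy" (pixels), "dist_coeffs" ([k1, k2, p1, p2, k3] as OpenCV has them; the pictures are not rectified), "R" (3x3) and "t" (3): a world point X has camera coordinates R X + t. Camera axes: x right, y down, z forward; pixel columns grow to the right and rows downward; lengths in mm; the calibration is good to about 2 mm. A picture is of the moment at which its call begins.
- ctrl.job_done(): hands the job in; it is judged then, once.
Trained networks look in a picture, given as the dict that the camera call returned (one of the last four; its "shot" number tells which), for a name from the list of things; names that differ only in an ending like _2 or _b are one class to them, and where a whole thing is asked for, a point or a joint stands for the part that bears it (a point fixed in the world has none). Each returns a list of dicts, best first, with "confidence" (0 to 1); they miss things now and then, are a little off and sometimes report something else, mostly with a low value. They report only what shows in the picture. A call takes as long as a camera call.
- nets.masks_of(picture, name): "pixels" (480x640 bool, what is visible of it) and "bbox" ([left, top, width, height] in pixels, round what is visible of it).
- nets.spot_point(picture, name): "point" ([column, row] in pixels: a listed point, or the origin of a listed thing).
The state is a dict: "time_s": time; "joint_pos": joint angles; "joint_vel": joint speeds; "tau": joint torques, N m; "ee_pos": TCP position; "ee_rot": TCP orientation; "ft_force": force on the tool from outside, world axes, zero at the start; "torque": the same for the moment, N m; "finger_gap": finger opening in mm; "finger_force": force on a finger pad.
Only numpy, scipy, OpenCV 4.12 (cv2) and the standard library are available. Lean on these libraries where they do the work, as an engineer would, in place of code of your own. Each camera call takes 0.05 s, during which the arm holds its last target. There are 200 camera calls.

## Working session

There is one attempt and no reset: what is moved stays moved. The work goes in short steps, Python scripts to look and compute and a tool call to move; the robot and the scene stay as the last step left them, time stands still between calls to the robot, and variables do not carry over. Pictures are saved under pics/ and viewed, at most 10 in all, crops included, and the job is handed in when it is done.

Besides the shell and the picture viewer there is one more tool, called after ">>>" as name([rows], argument=value, ...), one row to a line, values as JSON. move_arm: Moves the arm, as the interface text tells. Its arguments: {"type":"object","properties":{"steps":{"type":"array"},"grip_force":{"type":"number"}},"required":["steps"]}

```bash
mkdir -p pics; cat > h.py <<'E'
import numpy as np, cv2
from cell import ctrl, cams, nets
def ray(p,px):
    K=np.array([[p['fx'],0,p['cx']],[0,p['fy'],p['cy']],[0,0,1.]])
    u=cv2.undistortPoints(np.array([[px]],float),K,np.array(p['dist_coeffs'],float))[0,0]
    R=np.array(p['R']);t=np.array(p['t'])
    return -R.T@t, R.T@np.array([u[0],u[1],1.])
def at_z(p,px,z):
    o,d=ray(p,px); return o+d*(z-o[2])/d[2]
def at_depth(p,px,zc):
    o,d=ray(p,px); return o+d*zc
def proj(p,X):
    K=np.array([[p['fx'],0,p['cx']],[0,p['fy'],p['cy']],[0,0,1.]])
    return cv2.projectPoints(np.array([X],float),cv2.Rodrigues(np.array(p['R']))[0],np.array(p['t'],float),K,np.array(p['dist_coeffs'],float))[0][0,0]
E
python3 - <<'E'
from h import *
s=ctrl.sense(); print(s['time_s'],s['ee_pos'],s['ee_rot'],s['finger_gap'],s['ft_force'])
for c in ('scene','top'):
    p=cams.camera(c); cv2.imwrite(f'pics/{c}0.png',p['pixels'])
    o,_=ray(p,(320,240)); print(c,'cam at',o.round())
    for n in ('base','toggle_tip','knob','knob_grip','vial_center','pad','foot','jam','honey','shaker','plate','bubble'):
        r=nets.spot_point(p,n)[:1]
        for q in r:
            u=q['point']; z=p['z_map'][int(u[1]),int(u[0])]
            zk={'toggle_tip':105,'knob':55,'knob_grip':96,'vial_center':66,'jam':0,'honey':0,'shaker':0,'base':0,'plate':44}.get(n)
            print(n,round(q['confidence'],2),np.round(u,1),'depth',at_depth(p,u,z).round(), 'atz',at_z(p,u,zk).round(1) if zk is not None else '')
E
```

```text
0.0 [ 269.18866393 -563.54121356  230.44528885] [-8.27252349e-04  9.75261944e-01  2.21050692e-01 -2.16653783e-04] 85.46411269436292 [ 0.0486003  -0.62887855  0.48506429]
scene cam at [ 36. 785. 595.]
base 0.86 [409.8 247.3] depth [ 422. -145.   78.] atz [ 479.9 -284.4    0. ]
toggle_tip 0.49 [421.  236.1] depth [ 442. -251.   53.] atz [ 403.4 -152.8  105. ]
knob 0.54 [409.8 214.4] depth [ 502. -320.   65.] atz [ 511.3 -342.1   55. ]
knob_grip 0.57 [406.3 203.9] depth [ 505. -302.   98.] atz [ 507.2 -306.5   96. ]
vial_center 0.6 [435.9 232.6] depth [ 422. -289.   52.] atz [ 412.3 -261.6   66. ]
foot 0.52 [313.1 233.2] depth [ 697. -201.   12.] atz 
jam 0.9 [314.2 231.6] depth [ 699. -209.   13.] atz [ 713.  -230.3    0. ]
honey 0.74 [265.1 323.1] depth [556. 164.  21.] atz [574.5 141.7   0. ]
shaker 0.84 [287.2 250.8] depth [ 715. -119.   -5.] atz [ 708.9 -111.5    0. ]
plate 0.17 [288.  246.5] depth [ 715. -124.    4.] atz [669.5 -62.3  44. ]Traceback (most recent call last):
  File "<stdin>", line 7, in <module>
ValueError: it knows: base, foot, honey, jam, knob, knob_grip, pad, plate, shaker, toggle_tip, vial_center
```

```bash
python3 - <<'E'
from h import *
p=cams.camera('top'); cv2.imwrite('pics/top0.png',p['pixels'])
o,_=ray(p,(320,240)); print('cam at',o.round(),p['R'])
zk={'toggle_tip':105,'knob':55,'knob_grip':96,'vial_center':66,'jam':0,'honey':0,'shaker':0,'base':0,'plate':44}
for n in 'base foot honey jam knob knob_grip pad plate shaker toggle_tip vial_center'.split():
    for q in nets.spot_point(p,n)[:1]:
        u=q['point']; z=p['z_map'][int(u[1]),int(u[0])]
        print(n,round(q['confidence'],2),np.round(u,1),'depth',at_depth(p,u,z).round(), 'atz',at_z(p,u,zk[n]).round(1) if n in zk else '')
E
```

```text
cam at [ 465.  -75. 1106.] [[ 0.01642711 -0.99982023  0.00946865]
 [-0.99291344 -0.01742692 -0.1175551 ]
 [ 0.11769897 -0.00747046 -0.99302122]]
base 0.77 [427.2 309. ] depth [ 472. -272.   53.] atz [ 472.8 -281.6    0. ]
honey 0.56 [211.8 249. ] depth [573. 123.  85.] atz [582.5 140.    0. ]
jam 0.97 [400.4 182. ] depth [ 701. -216.   95.] atz [ 723.1 -229.3    0. ]
knob 0.79 [457.2 288.6] depth [ 508. -314.  110.] atz [ 510.8 -327.2   55. ]
knob_grip 0.95 [461.1 289.8] depth [ 507. -321.  108.] atz [ 507.  -324.3   96. ]
plate 0.57 [377.3 326.2] depth [ 440. -179.   56.] atz [ 439.3 -180.6   44. ]
shaker 0.93 [355.3 178.3] depth [ 711. -135.   75.] atz [ 729.  -139.5    0. ]
toggle_tip 0.5 [364.2 346.5] depth [ 405. -152.  106.] atz [ 405.4 -151.9  105. ]
vial_center 0.6 [430.1 345.5] depth [ 407. -273.   75.] atz [ 406.7 -274.3   66. ]
```

View pics/scene0.png

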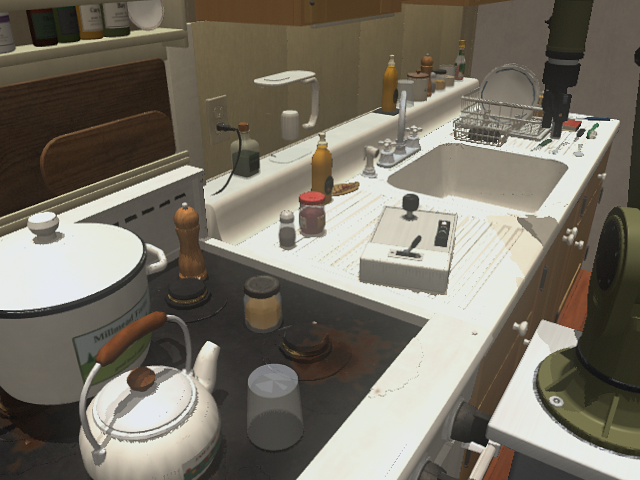

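View pics/top0.png

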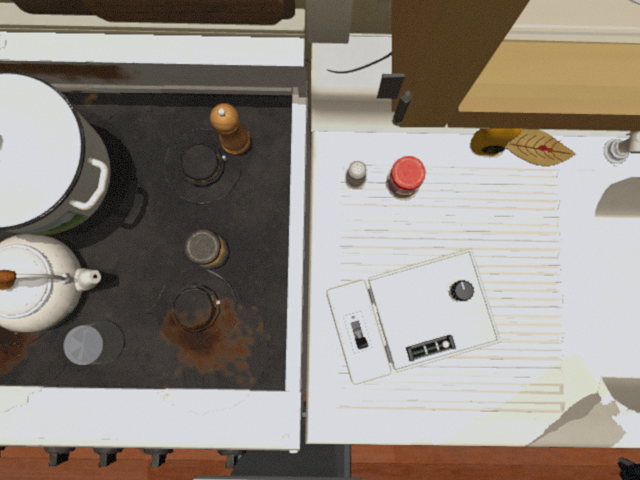

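```bash
python3 - <<'E'
from h import *
p=cams.camera('top')
K=np.array([[p['fx'],0,p['cx']],[0,p['fy'],p['cy']],[0,0,1.]])
z=p['z_map']; v,u=np.mgrid[0:480,0:640]
n=cv2.undistortPoints(np.stack([u,v],-1).reshape(-1,1,2).astype(float),K,np.array(p['dist_coeffs'],float)).reshape(480,640,2)
X=(np.dstack([n,np.ones((480,640))])*z[...,None]-np.array(p['t']))@np.array(p['R'])
reg=(X[...,0]>330)&(X[...,0]<620)&(X[...,1]>-400)&(X[...,1]<-80)&(z>0)
def big(m):
    m=cv2.morphologyEx(m.astype(np.uint8),cv2.MORPH_OPEN,np.ones((3,3)))
    l,lab,st,_=cv2.connectedComponentsWithStats(m); k=1+st[1:,4].argmax(); return lab==k
un=big(reg&(X[...,2]>35)); r=cv2.minAreaRect(X[un][:,:2].astype(np.float32)); print('unit',r)
# knob top, toggle
for nme in ('knob','toggle_tip'):
    q=nets.masks_of(p,nme)[0]; m=q['pixels']; P=X[m]; print(nme,q['confidence'],q['bbox'],np.percentile(P,[5,50,95],axis=0).round(1).tolist())
    if nme=='knob':
        t=P[P[:,2]>100]; print('top centre',cv2.minEnclosingCircle(t[:,:2].astype(np.float32)),t.mean(0))
R=np.deg2rad(15.5)
for nm in ('vial_center',):
    q=nets.masks_of(p,nm)[0]; P=X[q['pixels']]; print(nm,q['bbox'],cv2.minAreaRect(P[:,:2].astype(np.float32)))
rr=cv2.boxPoints(r); print(rr)
c=cv2.resize(p['pixels'][265:390,320:510],None,fx=4,fy=4,interpolation=cv2.INTER_CUBIC); cv2.imwrite('pics/crop1.png',c)
E
```

```text
unit ((459.5733337402344, -243.53672790527344), (180.3389434814453, 283.3319091796875), 16.926029205322266)
knob 0.92 [447.6, 278.9, 28.8, 21.9] [[490.4, -338.5, 85.4], [504.6, -321.7, 108.7], [520.3, -308.0, 112.4]]
top centre ((487.48492431640625, -208.9973602294922), 136.0133514404297) [ 504.98308647 -323.05487899  111.53610698]
toggle_tip 0.58 [353.4, 326.1, 12.8, 21.2] [[404.4, -152.2, 64.9], [417.4, -144.0, 89.1], [433.0, -136.9, 105.6]]
vial_center [368.1, 247.1, 133.3, 125.4] ((456.023193359375, -245.09677124023438), (192.84837341308594, 319.98565673828125), 17.207752227783203)
[[ 332.0657  -134.25919]
 [ 414.55405 -405.31757]
 [ 587.08093 -352.81427]
 [ 504.59262  -81.75589]]
```

View pics/crop1.png

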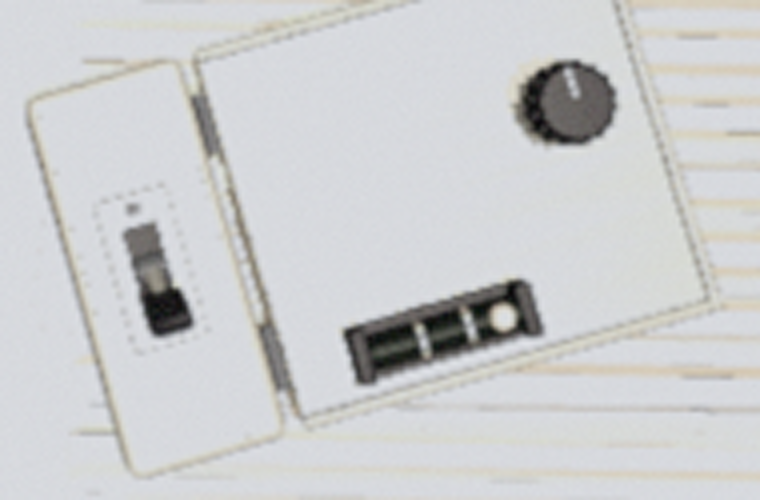

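The pictures show the unit yawed about +0.295 rad. The toggle paddle leans to the robot at about (360, 345), the knob is at (462, 290), and the bubble at (446, 344) lies towards the knob's end.

>>> move_arm([
  {"az": 0.15, "gripper": 0},
  {"tx": 22.5, "ty": -36},
  {"tx": 22.5, "ty": -36},
  {"tx": 22.5, "ty": -36},
  {"tx": 22.5, "ty": -36},
], grip_force=40)

```text
invalid input
```

>>> move_arm([
  {"tx": 22.5, "ty": -36},
  {"tx": 22.5, "ty": -36},
  {"tx": 22.5, "ty": -36},
  {"tx": 22.5, "ty": -36, "tz": 20},
  {"tx": 22.5, "ty": -36, "tz": 20},
])

```text
invalid input
```

```bash
cat >> h.py <<'E'
from scipy.spatial.transform import Rotation as Ro
O=np.array([470.8,-280.4,0]); YAW=np.deg2rad(16.93); U=Ro.from_euler('z',YAW).as_matrix()
def st():
    s=ctrl.sense(); R=Ro.from_quat(np.roll(s['ee_rot'],-1)).as_matrix()
    print('t',round(s['time_s'],2),'unit',(U.T@(np.array(s['ee_pos'])-O)).round(1),'yaw-unit',round(np.arctan2(R[1,0],R[0,0])-YAW,3),'tilt',(R[:,2]).round(3),'q',np.round(s['joint_pos'],2),'gap',round(s['finger_gap'],1),'F',np.round(s['ft_force'],1),'T',np.round(s['torque'],2),'ff',np.round(s['finger_force'],1)); return s
E
python3 -c "
from h import *
st()"
```

```text
t 1.4 unit [-275.2 -212.6  231.3] yaw-unit 0.15 tilt [-0.  0. -1.] q [ 1.23  0.51 -0.24  1.5   0.13  1.15 -0.15] gap 85.8 F [ 0.6  0.7 -0.5] T [-0.06  0.02 -0.01] ff 0.0
```

>>> move_arm([
  {"gripper": 0, "tx": 0, "ty": 0, "tz": 0, "ax": 0, "ay": 0, "az": 0.15},
  {"gripper": 0, "tx": 22.5, "ty": -36, "tz": 0, "ax": 0, "ay": 0, "az": 0},
  {"gripper": 0, "tx": 22.5, "ty": -36, "tz": 0, "ax": 0, "ay": 0, "az": 0},
  {"gripper": 0, "tx": 22.5, "ty": -36, "tz": 0, "ax": 0, "ay": 0, "az": 0},
  {"gripper": 0, "tx": 22.5, "ty": -36, "tz": 0, "ax": 0, "ay": 0, "az": 0},
], grip_force=40)

```text
time_s: 2.02
ee_pos: [313.9, -398.6, 231.4]
ee_rot: [0.0, 0.989, 0.147, 0.0]
ft_force: [0.1, 0.2, 0.6]
finger_gap: -0.1
finger_force: 0.0
```

>>> move_arm([
  {"gripper": 0, "tx": 22.5, "ty": -36, "tz": 0, "ax": 0, "ay": 0, "az": 0},
  {"gripper": 0, "tx": 22.5, "ty": -36, "tz": 0, "ax": 0, "ay": 0, "az": 0},
  {"gripper": 0, "tx": 22.5, "ty": -36, "tz": 0, "ax": 0, "ay": 0, "az": 0},
  {"gripper": 0, "tx": 22.5, "ty": -36, "tz": 20, "ax": 0, "ay": 0, "az": 0},
  {"gripper": 0, "tx": 22.5, "ty": -36, "tz": 20, "ax": 0, "ay": 0, "az": 0},
])

```text
time_s: 2.65
ee_pos: [369.3, -193.8, 191.3]
ee_rot: [0.001, 0.989, 0.147, 0.001]
ft_force: [-0.4, 0.3, -0.6]
finger_gap: -0.1
finger_force: 0.0
```

```bash
python3 -c "
from h import *
st()"
```

```text
t 2.65 unit [-71.9 112.4 191.3] yaw-unit 0.0 tilt [ 0.002 -0.001 -1.   ] q [ 0.69  0.24 -0.33  2.07  0.11  0.84 -0.98] gap -0.1 F [-0.4  0.3 -0.6] T [ 0.02 -0.03 -0.06] ff 0.0
```

>>> move_arm([
  {"gripper": 0, "tx": 19, "ty": -33, "tz": 0, "ax": 0, "ay": 0, "az": 0},
  {"gripper": 0, "tx": 0, "ty": 0, "tz": 35, "ax": 0, "ay": 0, "az": 0},
  {"gripper": 0, "tx": 0, "ty": 0, "tz": 35, "ax": 0, "ay": 0, "az": 0},
  {"gripper": 0, "tx": 0, "ty": 0, "tz": 35, "ax": 0, "ay": 0, "az": 0},
  {"gripper": 0, "tx": 0, "ty": 0, "tz": 0, "ax": 0, "ay": 0, "az": 0},
])

```text
time_s: 3.28
ee_pos: [376.1, -157.3, 85.0]
ee_rot: [-0.001, 0.989, 0.148, -0.002]
ft_force: [0.0, 0.5, 0.9]
finger_gap: 0.0
finger_force: 0.0
```

```bash
python3 -c "
from h import *
st()
p=cams.camera('scene'); cv2.imwrite('pics/s1.png',cv2.resize(p['pixels'][150:310,330:490],None,fx=3.5,fy=3.5))"
```

```text
t 3.27 unit [-54.8 145.4  85. ] yaw-unit 0.001 tilt [-0.004  0.002 -1.   ] q [ 0.55  0.4  -0.3   2.23  0.23  0.54 -1.19] gap 0.0 F [0.  0.5 0.9] T [-0.02  0.05 -0.03] ff 0.0
```

View pics/s1.png

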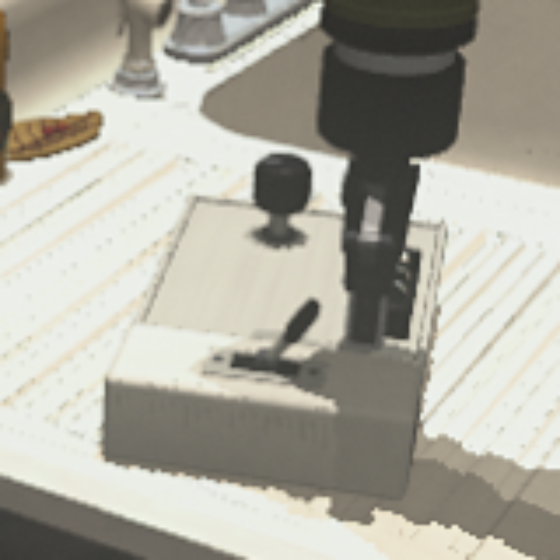

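The closed fingers (crop 365, 340) stand on the robot side of the paddle (305, 320), clear of it and of the box, ready to push.

>>> move_arm([
  {"gripper": 0, "tx": 14, "ty": 0, "tz": 0, "ax": 0, "ay": 0, "az": 0},
  {"gripper": 0, "tx": 12, "ty": 0, "tz": 0, "ax": 0, "ay": 0, "az": 0},
  {"gripper": 0, "tx": 12, "ty": 0, "tz": 0, "ax": 0, "ay": 0, "az": 0},
  {"gripper": 0, "tx": 12, "ty": 0, "tz": 0, "ax": 0, "ay": 0, "az": 0},
  {"gripper": 0, "tx": 0, "ty": 0, "tz": 0, "ax": 0, "ay": 0, "az": 0},
])

```text
time_s: 3.95
ee_pos: [426.5, -142.7, 86.4]
ee_rot: [-0.0, 0.989, 0.148, 0.001]
ft_force: [-0.2, 0.3, -1.3]
finger_gap: 0.2
finger_force: 0.0
```

```bash
python3 -c "
from h import *
st()
p=cams.camera('scene'); cv2.imwrite('pics/s2.png',cv2.resize(p['pixels'][150:310,330:490],None,fx=3.5,fy=3.5))"
```

```text
t 3.95 unit [ -2.3 144.6  86.4] yaw-unit 0.002 tilt [ 0.001  0.    -1.   ] q [ 0.48  0.44 -0.29  2.14  0.23  0.59 -1.25] gap 0.2 F [-0.2  0.3 -1.3] T [-0.04  0.06 -0.04] ff 0.0
```

View pics/s2.png

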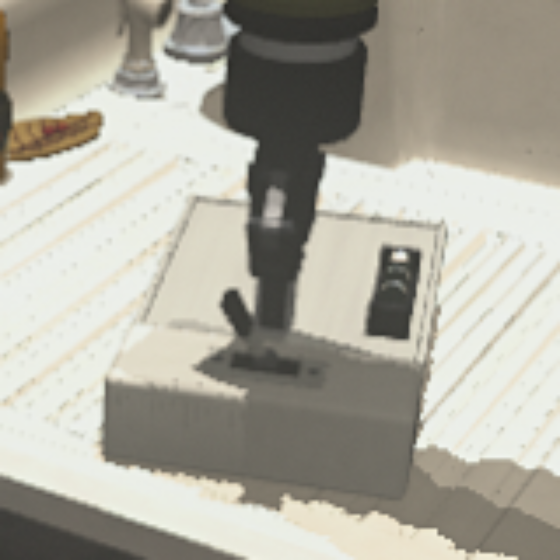

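The paddle (crop 237, 315) now leans to the rear, past the middle: off. Next I lift and carry over to the knob.

>>> move_arm([
  {"gripper": 0, "tx": -4, "ty": 0, "tz": -30, "ax": 0, "ay": 0, "az": 0},
  {"gripper": 0, "tx": 0, "ty": 0, "tz": -40, "ax": 0, "ay": 0, "az": 0},
  {"gripper": 62, "tx": 7, "ty": 50, "tz": -20, "ax": 0, "ay": 0, "az": 0},
  {"gripper": 62, "tx": 10, "ty": 50, "tz": 0, "ax": 0, "ay": 0, "az": 0},
  {"gripper": 62, "tx": 10, "ty": 50, "tz": 0, "ax": 0, "ay": 0, "az": 0},
])

```text
time_s: 4.62
ee_pos: [490.9, -281.7, 176.7]
ee_rot: [0.0, 0.989, 0.147, 0.0]
ft_force: [0.4, -0.1, -0.3]
finger_gap: 54.7
finger_force: 0.0
```

>>> move_arm([
  {"gripper": 62, "tx": 0, "ty": 47, "tz": 0, "ax": 0, "ay": 0, "az": 0},
  {"gripper": 62, "tx": 0, "ty": 0, "tz": 0, "ax": 0, "ay": 0, "az": 0.15},
  {"gripper": 62, "tx": 0, "ty": 0, "tz": 0, "ax": 0, "ay": 0, "az": 0.15},
  {"gripper": 62, "tx": 0, "ty": 0, "tz": 0, "ax": 0, "ay": 0, "az": 0.15},
  {"gripper": 62, "tx": 0, "ty": 0, "tz": 0, "ax": 0, "ay": 0, "az": 0.15},
])

```text
time_s: 5.25
ee_pos: [503.8, -325.0, 175.9]
ee_rot: [-0.0, 0.988, -0.154, -0.001]
ft_force: [-0.3, 0.3, -1.0]
finger_gap: 62.1
finger_force: 0.0
```

```bash
python3 -c "
from h import *
st()
p=cams.camera('scene'); 
for n in ('knob_grip','toggle_tip'):
  for q in nets.spot_point(p,n)[:1]: print(n,q['confidence'],(U.T@(at_z(p,q['point'],96 if n[0]=='k' else 105)-O)).round(1))
p=cams.camera('top'); cv2.imwrite('pics/t2.png',p['pixels'])
for n in ('knob_grip','toggle_tip'):
  for q in nets.spot_point(p,n)[:1]: print(n,q['confidence'],(U.T@(at_z(p,q['point'],96 if n[0]=='k' else 105)-O)).round(1))
"
```

```text
t 5.25 unit [ 18.5 -52.3 175.9] yaw-unit -0.605 tilt [-0.001  0.001 -1.   ] q [ 0.62  0.51 -0.14  1.65  0.08  0.99 -1.43] gap 62.1 F [-0.3  0.3 -1. ] T [ 0.07  0.02 -0.02] ff 0.0
knob_grip 0.57 [ 28.  -50.9  96. ]
toggle_tip 0.46 [ 22.8 150.6 105. ]
knob_grip 0.6 [ 19.8 -52.6  96. ]
toggle_tip 0.59 [ 26.5 142.4 105. ]
```

View pics/t2.png

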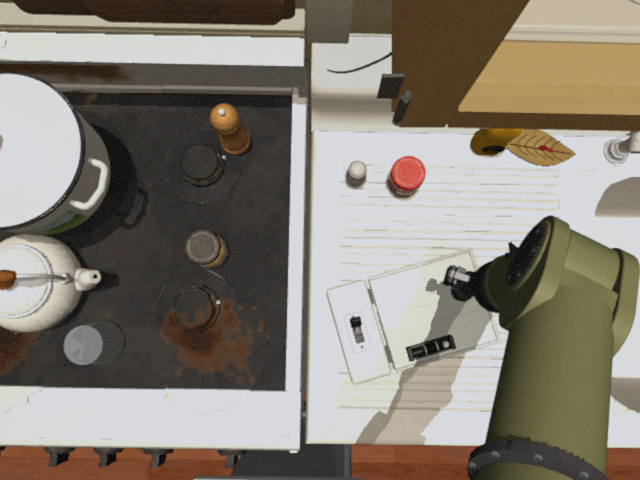

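The bubble (447, 342) stays visible past the arm, the toggle tip lies at unit x about +26 (off), and the open fingers are over the knob. Now I descend and grip.

>>> move_arm([
  {"gripper": 62, "tx": 1.6, "ty": 0, "tz": 25, "ax": 0, "ay": 0, "az": 0},
  {"gripper": 62, "tx": 0, "ty": 0, "tz": 25, "ax": 0, "ay": 0, "az": 0},
  {"gripper": 62, "tx": 0, "ty": 0, "tz": 25, "ax": 0, "ay": 0, "az": 0},
  {"gripper": 62, "tx": 0, "ty": 0, "tz": 25, "ax": 0, "ay": 0, "az": 0},
  {"gripper": 62, "tx": 0, "ty": 0, "tz": 0, "ax": 0, "ay": 0, "az": 0},
])

```text
time_s: 6.18
ee_pos: [504.8, -324.9, 74.6]
ee_rot: [-0.001, 0.989, -0.151, -0.002]
ft_force: [-0.0, -0.3, 0.8]
finger_gap: 62.0
finger_force: 0.0
```

>>> move_arm([
  {"gripper": 20, "tx": 0, "ty": 0, "tz": 0, "ax": 0, "ay": 0, "az": 0},
  {"gripper": 20, "tx": 0, "ty": 0, "tz": 0, "ax": 0, "ay": 0, "az": 0},
  {"gripper": 20, "tx": 0, "ty": 0, "tz": 0, "ax": 0, "ay": 0, "az": 0},
  {"gripper": 20, "tx": 0, "ty": 0, "tz": 0, "ax": 0, "ay": 0, "az": 0},
], grip_force=40)

```text
time_s: 6.68
ee_pos: [506.4, -326.7, 77.1]
ee_rot: [0.001, 0.988, -0.152, 0.001]
ft_force: [-0.9, -4.5, 1.1]
finger_gap: 35.0
finger_force: 41.4
```

```bash
python3 -c "
from h import *
st()"
```

```text
t 6.67 unit [ 20.6 -54.6  77.1] yaw-unit -0.6 tilt [ 0.001 -0.002 -1.   ] q [ 0.61  0.63 -0.13  1.75  0.11  0.77 -1.44] gap 35.0 F [-0.9 -4.5  1.1] T [-1.02  0.08  0.04] ff 41.4
```

>>> move_arm([
  {"gripper": 20, "tx": 0.8, "ty": 1.2, "tz": 2, "ax": 0, "ay": 0, "az": 0},
  {"gripper": 20, "tx": 0, "ty": 0, "tz": 3, "ax": 0, "ay": 0, "az": 0},
  {"gripper": 20, "tx": 0, "ty": 0, "tz": 3, "ax": 0, "ay": 0, "az": 0},
  {"gripper": 20, "tx": 0, "ty": 0, "tz": 2, "ax": 0, "ay": 0, "az": 0},
  {"gripper": 20, "tx": 0, "ty": 0, "tz": 0, "ax": 0, "ay": 0, "az": 0},
])

```text
time_s: 7.3
ee_pos: [506.6, -327.2, 66.8]
ee_rot: [0.0, 0.988, -0.152, 0.0]
ft_force: [-2.0, -1.8, 8.8]
finger_gap: 35.0
finger_force: 41.8
```

```bash
cat >> h.py <<'E'
def bub(save=None):
    # bubble along the vial: white blobs (bubble + rings) in a unit-aligned rectified view of the vial top
    p=cams.camera('top'); h=66+8
    g=lambda x,y: proj(p,O+U@np.array([x,y,h]))
    ys=np.arange(-60,60,.5); xs=np.arange(-100,-45,.5)
    m=np.array([[g(x,y) for y in ys[::8]] for x in xs[::8]],np.float32)
    m=cv2.resize(m,None,fx=8,fy=8)[:len(xs),:len(ys)]
    im=cv2.remap(p['pixels'],m[...,0],m[...,1],cv2.INTER_CUBIC)
    if save: cv2.imwrite(save,cv2.resize(im,None,fx=3,fy=3))
    return im
E
python3 -c "
from h import *
st()
bub('pics/b1.png')
s=ctrl.sense()"
```

```text
t 7.3 unit [ 20.6 -55.2  66.8] yaw-unit -0.6 tilt [ 0.001 -0.001 -1.   ] q [ 0.61  0.64 -0.12  1.76  0.11  0.75 -1.45] gap 35.0 F [-2.  -1.8  8.8] T [-0.39  0.51 -0.06] ff 41.8
```

View pics/b1.png

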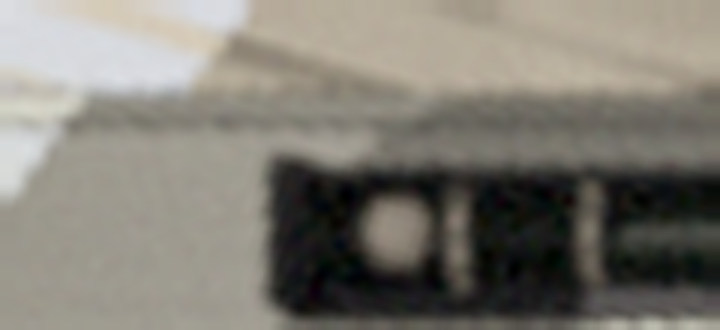

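The view shows the rings at 457 and 592 px (6 px/mm) and the bubble at 396. That is about +21 mm, so about 1.3 rad anticlockwise is needed, following down 3 mm/rad.

>>> move_arm([
  {"gripper": 20, "tx": 0, "ty": 0, "tz": 0.5, "ax": 0, "ay": 0, "az": -0.12},
  {"gripper": 20, "tx": 0, "ty": 0, "tz": 0.4, "ax": 0, "ay": 0, "az": -0.12},
  {"gripper": 20, "tx": 0, "ty": 0, "tz": 0.4, "ax": 0, "ay": 0, "az": -0.12},
  {"gripper": 20, "tx": 0, "ty": 0, "tz": 0.4, "ax": 0, "ay": 0, "az": -0.12},
  {"gripper": 20, "tx": 0, "ty": 0, "tz": 0.4, "ax": 0, "ay": 0, "az": -0.12},
])

```text
time_s: 7.98
ee_pos: [506.5, -327.4, 64.8]
ee_rot: [0.001, 0.989, 0.149, 0.0]
ft_force: [-2.7, -3.7, 9.7]
finger_gap: 34.8
finger_force: 41.3
```

>>> move_arm([
  {"gripper": 20, "tx": 0, "ty": 0, "tz": 0.4, "ax": 0, "ay": 0, "az": -0.12},
  {"gripper": 20, "tx": 0, "ty": 0, "tz": 0.4, "ax": 0, "ay": 0, "az": -0.12},
  {"gripper": 20, "tx": 0, "ty": 0, "tz": 0.4, "ax": 0, "ay": 0, "az": -0.12},
  {"gripper": 20, "tx": 0, "ty": 0, "tz": 0.4, "ax": 0, "ay": 0, "az": -0.12},
  {"gripper": 20, "tx": 0, "ty": 0, "tz": 0, "ax": 0, "ay": 0, "az": 0},
])

```text
time_s: 8.6
ee_pos: [506.4, -327.8, 63.2]
ee_rot: [0.001, 0.925, 0.379, -0.0]
ft_force: [-2.0, -4.4, 9.3]
finger_gap: 34.8
finger_force: 40.2
```

```bash
python3 -c "
from h import *
st()
im=bub('pics/b2.png')
# profile along vial at its centreline rows
g=im[32:45].mean(2).mean(0); print(g[40:235:2].round().astype(int).tolist())"
```

```text
t 8.6 unit [ 20.3 -55.7  63.2] yaw-unit 0.481 tilt [ 0.    -0.001 -1.   ] q [ 0.8   0.67 -0.43  1.76  0.38  0.79 -0.61] gap 34.8 F [-2.  -4.4  9.3] T [-0.73  0.73  0.06] ff 40.2
[111, 106, 106, 107, 107, 107, 107, 106, 106, 105, 105, 105, 106, 105, 104, 105, 106, 106, 106, 106, 105, 103, 102, 102, 103, 104, 104, 103, 103, 103, 104, 104, 104, 104, 104, 104, 104, 103, 103, 105, 105, 104, 104, 105, 104, 103, 103, 104, 105, 106, 105, 105, 105, 104, 104, 104, 104, 104, 104, 103, 103, 103, 106, 109, 117, 137, 160, 177, 185, 186, 185, 185, 185, 186, 185, 186, 187, 187, 187, 187, 188, 187, 185, 185, 186, 186, 186, 186, 186, 187, 187, 187, 188, 190, 189, 188, 187, 187]
```

View pics/b2.png

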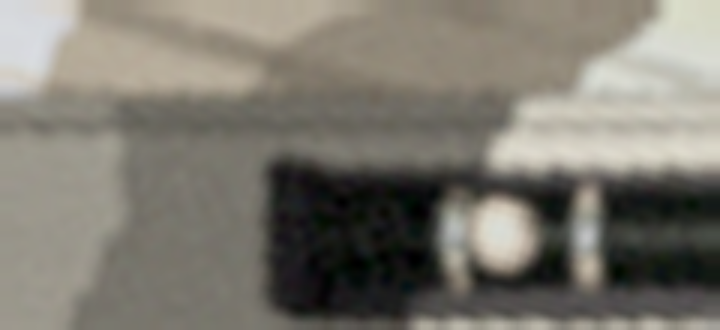

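The bubble is at 505 px with the rings at 457 and 588, about +2.9 mm. It needs about 0.18 rad more, and I ease the side force too.

>>> move_arm([
  {"gripper": 20, "tx": -0.5, "ty": 0.2, "tz": 0.3, "ax": 0, "ay": 0, "az": -0.09},
  {"gripper": 20, "tx": -0.5, "ty": 0.2, "tz": 0.3, "ax": 0, "ay": 0, "az": -0.09},
  {"gripper": 20, "tx": 0, "ty": 0, "tz": 0, "ax": 0, "ay": 0, "az": 0},
  {"gripper": 20, "tx": 0, "ty": 0, "tz": 0, "ax": 0, "ay": 0, "az": 0},
  {"gripper": 20, "tx": 0, "ty": 0, "tz": 0, "ax": 0, "ay": 0, "az": 0},
])

```text
time_s: 9.28
ee_pos: [506.3, -328.0, 62.6]
ee_rot: [0.0, 0.888, 0.46, 0.0]
ft_force: [-2.0, -1.8, 8.6]
finger_gap: 34.6
finger_force: 40.0
```

```bash
python3 -c "
from h import *
F=[]
for i in range(4): cams.camera('top'); F.append(ctrl.sense()['ft_force'][2])
print(F); st()
im=bub('pics/b3.png')"
```

```text
[np.float64(10.092324579100724), np.float64(9.039905486567816), np.float64(8.758259907900744), np.float64(9.872046323025012)]
t 9.47 unit [ 20.1 -55.9  62.6] yaw-unit 0.661 tilt [ 0.    -0.001 -1.   ] q [ 0.83  0.68 -0.48  1.76  0.42  0.8  -0.47] gap 34.8 F [-0.3 -3.   9.9] T [-0.38  0.7   0.06] ff 40.0
```

View pics/b3.png

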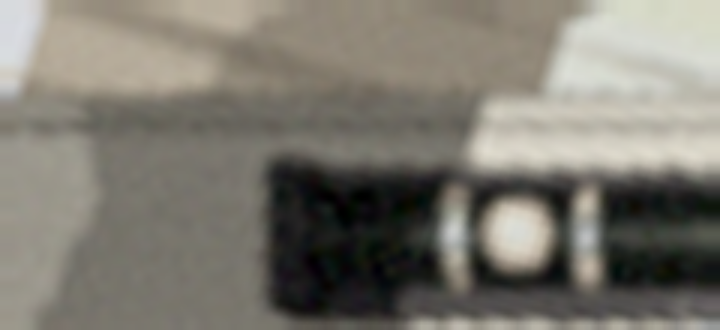

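The bubble (518 px) is centred between the rings (455 and 587). The press is about 9.4 N, or about 10 mm, and the grip holds, so I hand it in.

```bash
python3 -c "
from h import *
print(ctrl.job_done())"
```

```text
the job is handed in; nothing more can be done
None
```

The job is handed in after about 9.5 s: the toggle is off, and the arm still holds the knob pressed about 10 mm, with the bubble within about 1 mm of centre and the jars and shaker untouched.

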